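# Place four capacitors on their boards

### The arm

A 6-joint arm with a two-finger parallel gripper is mounted at the origin on the work surface. World frame = base frame: x ahead of the robot, y to its left, z up, the work surface at z = 0. Lengths are in mm, angles in rad, forces in N, time in s.
With the tool pointing down it reaches from about 400 to 825 mm from the base axis. Payload 7 kg.
Tool frame: the origin (TCP) lies at the very end of the fingers, on their centre line; the grasp point (between the pads) lies 19 mm behind it; z points along the fingers, x is the direction in which the jaws open and shut, and the axes are right-handed (so a half turn about z gives the same grasp; the last joint's range is limited). The gripper opens to 85 mm and grips with 20 to 120 N. Pads are 22 mm wide; open, the fingers measure 114 mm over their backs; the gripper's body (76 mm by 85 mm) begins 54 mm behind the grasp point. The pads swing forward as they close: fully open they stand 13 mm farther back than shut.
Start: joints at [1.532, 0.359, 0.012, 0, -1.224, -0.288], TCP at [216.693, 639.249, 231.302] pointing down, gripper open.
Joint ranges: [-3.07, 3.07], [-1.43, 2.12], [-1.02, 1.25], [-3.03, 1.67], [-3.05, -0], [-3.03, 3.03]. Speed limits (rad/s): [2.39, 2.39, 3.01, 3.14, 3.14, 3.14].

### API

Orientations are given as a rotation vector (axis times angle).
In Python, from station import bot, monitor, eyes, order gives the robot as it stands. Calls block until the motion is done:
- bot.goto(position, orientation): joint-space move of the TCP to a pose.
- bot.line_to(position, rot=None, v=150, force_limit=None): straight line of the TCP; rot=None keeps the orientation; v is the mean speed in mm/s. With force_limit (N) it stops when the force on the tool has changed by that much, and returns True; else False.
- bot.move_joints(angles): joint-space move.
- bot.let_go() and bot.gripper_close(): open the fingers fully, or close them until they stop; the grip force is fixed at half the most.
- bot.sleep(seconds).
- bot.ik(position, orientation): joint angles nearest the present ones, or None.
- monitor.state(): the state.
- eyes.capture(name): name is "scene" or "top" or "wrist"; returns the picture (480x640x3 uint8, red, green, blue); there is no depth.
- eyes.calibration(name): a dict with "fov_y" (degrees; the focal length in pixels is half the picture's height over the tangent of half this angle, whatever the lens; pixels are square), "cx", "cy" (the principal point, pixels), "dist" ([k1, k2, p1, p2, k3] as OpenCV has them; the pictures are not rectified), "eye" and "orientation" of the camera in the world. Camera axes: x right, y up, looking along -z (the intrinsics and any distortion apply to the point x, -y, -z); pixel columns grow to the right and rows downward; lengths in mm; the calibration is good to about 2 mm. A picture is of the moment at which its call begins: read the wrist's pose just before it. calibration takes no time and is no camera call; for the wrist camera it gives the pose at the moment of the call.
A pose or a line that the arm cannot do raises bot.MotionError and nothing moves.
- order.job_done(): hands the job in, once; it reports no verdict.
Trained networks look in the newest picture that a camera, given by its name, has taken for a name from the list of things; names that differ only in an ending like _2 or _b are one class to them, and where a whole thing is asked for, a point or a joint stands for the part that bears it (a point fixed in the world has none). Each returns a list of dicts, best first, with "conf" (0 to 1); they miss things now and then, are a little off and sometimes report something else, mostly with a low value. They report only what shows in the picture. A call takes as long as a camera call. They do not tell look-alikes from the thing itself.
- eyes.look_for(target, camera): "centre" ([column, row] in pixels, amid what is visible of it).
- eyes.outline_of(target, camera): "region" (480x640 bool, what is visible of it) and "centre" ([column, row] in pixels, amid what is visible of it).
- eyes.place_of(target, camera): "centre" ([column, row] in pixels: a listed point, or the origin of a listed thing).
The state is a dict: "time_s": time; "q": joint angles; "joint_velocities": joint speeds; "effort": joint torques, N m; "eef_pos": TCP position; "orientation": TCP orientation; "wrist_force": force on the tool from outside, world axes, zero at the start; "ft_torque": the same for the moment, N m; "opening": opening from 0.0 (shut) to 1.0 (fully open).
Only numpy, scipy, OpenCV 4.12 (cv2) and the standard library are available. Lean on these libraries where they do the work, as an engineer would, in place of code of your own. Each camera call takes 0.05 s, during which the arm holds its last target.

### The job

Pick out the four round black capacitors and stand each one, upright and centred, on the circuit board whose printed circle is as wide as that capacitor: smallest on the smallest circle, and so on up to the largest. Set them down gently without dropping or tipping any, and leave the transformer and the ring choke where they are.

Things in the scene. Friction and masses are not known exactly. Their poses are not given: they have to be found in the camera images.
- can_a_mid (a point): The smallest capacitor: a loose, solid, upright round can with a flat base, 24 mm in diameter and 36 mm high, black sleeve, aluminium top with two tiny brass screw terminals (2 mm high). This point is on its axis, half-way up (18 mm above its base); z is its axis, pointing up.
- can_b_mid (a point): The second smallest capacitor: a loose, solid, upright round can with a flat base, 33 mm in diameter and 44 mm high, black sleeve, aluminium top with two tiny brass screw terminals (2 mm high). This point is on its axis, half-way up (22 mm above its base); z is its axis, pointing up.
- can_c_mid (a point): The second largest capacitor: a loose, solid, upright round can with a flat base, 42 mm in diameter and 52 mm high, black sleeve, aluminium top with two tiny brass screw terminals (2 mm high). This point is on its axis, half-way up (26 mm above its base); z is its axis, pointing up.
- can_d_mid (a point): The largest capacitor: a loose, solid, upright round can with a flat base, 52 mm in diameter and 60 mm high, black sleeve, aluminium top with two tiny brass screw terminals (2 mm high). This point is on its axis, half-way up (30 mm above its base); z is its axis, pointing up.
- outline_a (a point): The board for the smallest capacitor: a fixed green circuit board on a white carrier, 84 x 84 mm, its flat upper face 8 mm above the bench, with a thin white printed circle 24 mm in inside diameter in its middle (no rim or hole; the tiny parts at the corners are under 3 mm high). This point is the centre of the circle on the upper face; x and y run along the board's edges, z up.
- outline_b (a point): The board for the second smallest capacitor: a fixed green circuit board on a white carrier, 84 x 84 mm, its flat upper face 8 mm above the bench, with a thin white printed circle 33 mm in inside diameter in its middle (no rim or hole; the tiny parts at the corners are under 3 mm high). This point is the centre of the circle on the upper face; x and y run along the board's edges, z up.
- outline_c (a point): The board for the second largest capacitor: a fixed green circuit board on a white carrier, 84 x 84 mm, its flat upper face 8 mm above the bench, with a thin white printed circle 42 mm in inside diameter in its middle (no rim or hole; the tiny parts at the corners are under 3 mm high). This point is the centre of the circle on the upper face; x and y run along the board's edges, z up.
- outline_d (a point): The board for the largest capacitor: a fixed green circuit board on a white carrier, 84 x 84 mm, its flat upper face 8 mm above the bench, with a thin white printed circle 52 mm in inside diameter in its middle (no rim or hole; the tiny parts at the corners are under 3 mm high). This point is the centre of the circle on the upper face; x and y run along the board's edges, z up.
- transformer_mid (a point): A loose mains transformer, not to be moved: dark steel block 50 x 34 x 34 mm with a copper winding 44 mm across y. This point is its centre, 17 mm above the bench; z up.
- choke_mid (a point): A loose ring choke, not to be moved: flat copper-coloured ring lying on the bench, 46 mm outside and 20 mm hole diameter, 18 mm high. This point is its centre, 9 mm above the bench; z up.
Things that resemble listed ones, but are neither listed nor needed, are in the scene too. What is shaped like the part that bears can_d_mid but red is not meant.

How it is judged (in metres and radians):
At the end, for the whole second after the job is handed in: Each of the four capacitors stands released and still on the board with the circle of its own diameter, upright within 0.1 rad, its axis within 10 mm of the circle's centre and its base within 4 mm of the board's upper face (horizontal distance between can_a_mid and outline_a below 0.01 m and z of can_a_mid in the frame of outline_a between 0.014 and 0.022 m and angle between each of can_a_mid, can_b_mid, can_c_mid, can_d_mid's own z axis and vertical below 0.1 rad and linear speed of each of can_a, can_b, can_c, can_d below 0.02 m/s and horizontal distance between can_b_mid and outline_b below 0.01 m and z of can_b_mid in the frame of outline_b between 0.018 and 0.026 m and horizontal distance between can_c_mid and outline_c below 0.01 m and z of can_c_mid in the frame of outline_c between 0.022 and 0.03 m and horizontal distance between can_d_mid and outline_d below 0.01 m and z of can_d_mid in the frame of outline_d between 0.026 and 0.034 m); the robot touches nothing.
It fails at once if the transformer or the choke is pushed or carried more than 15 mm from its place (distance of any of transformer_mid, choke_mid from where it was at the start of the episode above 0.015 m).
It fails at once if a capacitor is tipped over (more than 35 degrees) (angle between any of can_a_mid, can_b_mid, can_c_mid, can_d_mid's own z axis and vertical above 0.61 rad).
It fails at once if a capacitor is dropped or thrown (faster than 0.6 m/s while no finger touches it) ((linear speed of can_a above 0.6 m/s and contact force between the fingers and can_a below 0.05 N) or (linear speed of can_b above 0.6 m/s and contact force between the fingers and can_b below 0.05 N) or (linear speed of can_c above 0.6 m/s and contact force between the fingers and can_c below 0.05 N) or (linear speed of can_d above 0.6 m/s and contact force between the fingers and can_d below 0.05 N)).
It also fails if it takes over 115 s, if anything falls off the work surface, if the arm or the gripper's body presses on something with over 40 N, if the wrist force passes 120 N, or if a joint passes its speed limit or range.

## Working session

There is one attempt and no reset: what is moved stays moved. The work goes in short steps, each a Python script; the robot and the scene stay as the last script left them, time stands still between calls to the robot, and variables do not carry over. Pictures are saved under pics/ and viewed, and the job is handed in when it is done.

```bash
ls; mkdir -p pics; python3 - <<'E'
from station import bot, monitor, eyes, order
import cv2
print(monitor.state())
for n in ["scene","top","wrist"]:
    c=eyes.calibration(n); print(n,c)
    cv2.imwrite(f"pics/{n}0.png",eyes.capture(n)[:,:,::-1])
E
```

```text
pics
{'time_s': 0.0, 'q': array([ 1.53208873e+00,  3.59392693e-01,  1.10688494e-02, -3.67299063e-04,
       -1.22408017e+00, -2.88099885e-01]), 'joint_velocities': array([ 0.00065595,  0.00042976, -0.00018815, -0.00060115,  0.00047229,
        0.00078148]), 'effort': array([ 1.65672027e-03, -5.83329391e+01,  2.93429554e+01,  6.93687692e+00,
       -5.89730407e-03,  1.24428787e-06]), 'eef_pos': array([216.55422707, 638.81935529, 230.3611724 ]), 'orientation': array([ 1.82957805e+00, -2.55231958e+00,  1.66035695e-03]), 'wrist_force': array([ 0.05425559,  0.14064302, -0.06047346]), 'ft_torque': array([ 0.03710749, -0.00721072,  0.03631748]), 'opening': 0.9981741609901446}
scene {'fov_y': 50.03091340567986, 'cx': 317.01829219963065, 'cy': 243.31238722033063, 'dist': array([-0.06805875,  0.        ,  0.        ,  0.        ,  0.        ]), 'eye': array([1013.54176454,  502.53508794,  685.7490827 ]), 'orientation': array([0.39433675, 0.99142594, 2.24608325])}
top {'fov_y': 44.43334318989204, 'cx': 324.2981378645517, 'cy': 231.67818207859932, 'dist': array([0.05174566, 0.        , 0.        , 0.        , 0.        ]), 'eye': array([ 299.39736812,   10.63376206, 1088.00941087]), 'orientation': array([ 0.1647591 , -0.16059535, -1.50645898])}
wrist {'fov_y': 59.50988909313892, 'cx': 327.34713976988326, 'cy': 239.80187464103057, 'dist': array([-0.01919125,  0.        ,  0.        ,  0.        ,  0.        ]), 'eye': array([284.88911853, 614.997777  , 372.81849726]), 'orientation': array([-0.19894192,  0.27443471, -1.88253225])}
```

View pics/scene0.png

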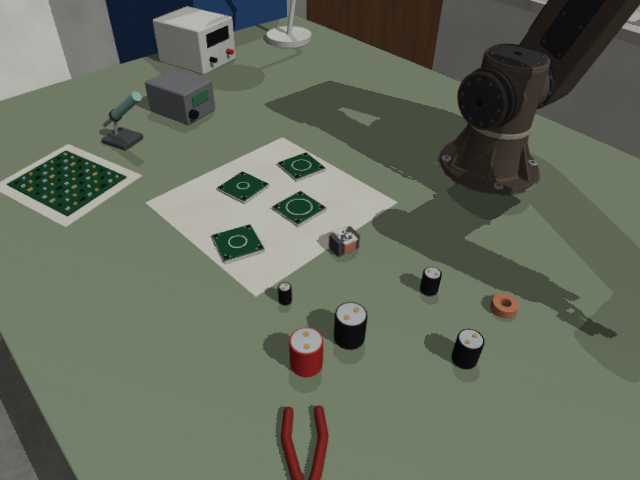

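View pics/top0.png

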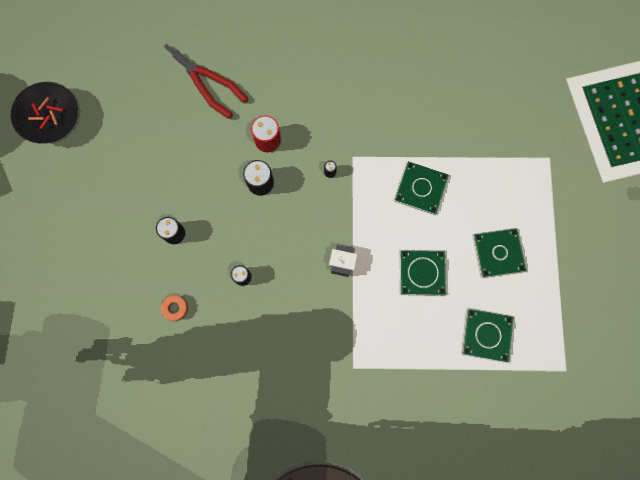

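View pics/wrist0.png

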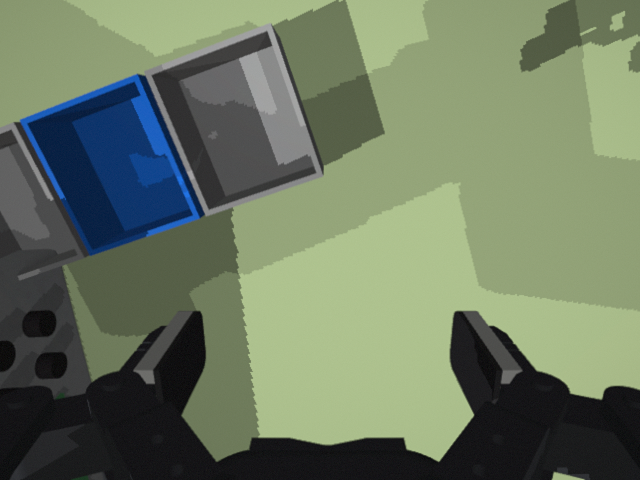

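The scene view shows the cans at d (350,326), c (468,348), b (431,281) and a (285,293), with a red look-alike at (306,352). The top view shows d (258,177), c (169,230), b (240,275), a (330,168) and red (265,132). Board circles in the top view are near (422,187), (500,253), (423,272) and (488,335).

```bash
cat > h.py <<'E'
from station import bot, monitor, eyes, order
import cv2, numpy as np
from scipy.spatial.transform import Rotation as R
def KD(c):
    f=240/np.tan(np.radians(c["fov_y"]/2)); return np.array([[f,0,c["cx"]],[0,f,c["cy"]],[0,0,1.]]),np.array(c["dist"])
def ray(c,p):
    K,D=KD(c); u=cv2.undistortPoints(np.array(p,float).reshape(-1,1,2),K,D)[:,0]
    d=np.c_[u[:,0],-u[:,1],-np.ones(len(u))]; return np.array(c["eye"]),R.from_rotvec(c["orientation"]).apply(d)
def atz(c,p,z):
    e,d=ray(c,p); return e+d*((z-e[2])/d[:,2])[:,None]
def proj(c,P):
    K,D=KD(c); Rm=np.diag([1,-1,-1.])@R.from_rotvec(c["orientation"]).as_matrix().T
    return cv2.projectPoints(np.array(P,float).reshape(-1,1,3),cv2.Rodrigues(Rm)[0],-Rm@np.array(c["eye"]),K,D)[0][:,0]
def tri(obs):
    A=np.zeros((3,3));b=np.zeros(3);S=[]
    for c,p in obs:
        e,d=ray(c,p); d=d[0]/np.linalg.norm(d); M=np.eye(3)-np.outer(d,d); A+=M;b+=M@e;S.append((e,d,M))
    X=np.linalg.solve(A,b); return X,[round(float(np.linalg.norm(M@(X-e))),1) for e,d,M in S]
E
python3 - <<'E'
from h import *
C={n:eyes.calibration(n) for n in ["scene","top"]}
for n in C: eyes.capture(n)
for t in ["can_a_mid","outline_a","transformer_mid","choke_mid"]:
    for n in C:
        for r in eyes.place_of(t,n): print(t,n,np.round(r["centre"],1),round(r["conf"],2))
# circle crops
im=cv2.imread("pics/top0.png")
for k,p in enumerate([(422,187),(500,253),(423,272),(488,335)]):
    x,y=p; cv2.imwrite(f"pics/x{k}.png",0) if 0 else None
crops=[cv2.resize(im[y-32:y+32,x-32:x+32],(390,290) if 0 else (290,290),interpolation=cv2.INTER_CUBIC) for x,y in [(422,187),(500,253),(423,272),(488,335)]]
cv2.imwrite("pics/circ.png",np.vstack([np.hstack(crops[:2]),np.hstack(crops[2:])]))
E
```

```text
can_a_mid scene [283.8 294.5] 0.63
can_a_mid top [331.7 166.6] 0.47
outline_a scene [298.8 205.4] 0.74
outline_a scene [242.4 183.8] 0.67
outline_a scene [303.6 163.6] 0.65
outline_a scene [235.5 241.4] 0.61
outline_a top [498.6 249.8] 0.68
outline_a top [488.9 335.6] 0.68
outline_a top [421.7 187.6] 0.67
outline_a top [171.9 229.1] 0.31
transformer_mid scene [341.1 242.6] 0.65
transformer_mid top [341.9 261.4] 0.64
choke_mid scene [502.5 306.8] 0.96
choke_mid scene [303.3 168.2] 0.57
choke_mid top [172.8 305.9] 0.7
```

View pics/circ.png

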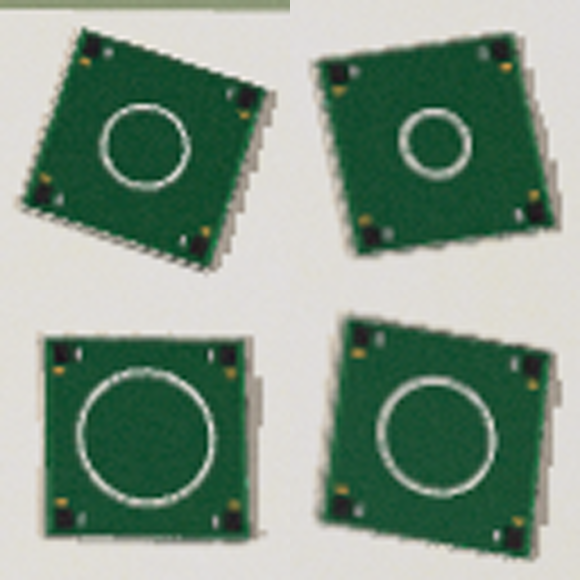

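Top view crops: the circle sizes make the boards b at (422,187), a at (500,253), d at (423,272) and c at (488,335). Next I'll fit ellipses to the circles and can tops in both fixed views and triangulate.

```bash
cat > meas.py <<'E'
from h import *
def blob(mask,p,rad):
    n,l,s,cen=cv2.connectedComponentsWithStats(mask.astype(np.uint8),connectivity=8)
    best=None
    for i in range(1,n):
        if s[i,4]<8: continue
        d=np.hypot(*(cen[i]-p))
        if d<rad and (best is None or s[i,4]>s[best,4]): best=i
    if best is None: return None
    m=(l==best).astype(np.uint8)
    cs,_=cv2.findContours(m,cv2.RETR_EXTERNAL,cv2.CHAIN_APPROX_NONE)
    c=max(cs,key=len); c=cv2.convexHull(c)
    e=cv2.fitEllipse(c.astype(np.float32)) if len(c)>=5 else None
    return cen[best],e,s[best]
def ring(im,p,w):
    x,y=int(p[0]),int(p[1]); sub=im[y-w:y+w,x-w:x+w].astype(int)
    U=6
    g=cv2.resize(im[y-w:y+w,x-w:x+w],None,fx=U,fy=U,interpolation=cv2.INTER_CUBIC)
    m=(g[:,:,2]>95)
    # take component nearest and enclosing centre
    n,l,s,cen=cv2.connectedComponentsWithStats(m.astype(np.uint8))
    c0=w*U
    best=None
    for i in range(1,n):
        bx,by,bw,bh,a=s[i]
        if bx==0 or by==0 or bx+bw>=2*c0 or by+bh>=2*c0: continue
        if bx<c0<bx+bw and by<c0<by+bh and (best is None or a>s[best,4]): best=i
    if best is None: return None
    cs,_=cv2.findContours((l==best).astype(np.uint8),cv2.RETR_EXTERNAL,cv2.CHAIN_APPROX_NONE)
    c=max(cs,key=len)
    e=cv2.fitEllipse(c)
    f=lambda v:(v+0.5)/U-0.5
    return np.array([f(e[0][0])+x-w,f(e[0][1])+y-w]),np.array(e[1])/U
E
python3 - <<'E'
from meas import *
C={n:eyes.calibration(n) for n in ["scene","top"]}
I={n:cv2.imread(f"pics/{n}0.png") for n in C}
B={"a":[(242,185),(500,253)],"b":[(237,241),(422,187)],"c":[(301,165),(488,335)],"d":[(299,208),(423,272)]}
T={"a":[(285,288),(330,166)],"b":[(432,273),(240,271)],"c":[(469,340),(167,228)],"d":[(350,314),(257,171)]}
for k in B:
    o=[];
    for n,p in zip(C,B[k]):
        r=ring(I[n],p,20 if n=="top" else 24)
        print(k,n,r)
        if r: o.append((C[n],r[0])); print("  z8:",atz(C[n],r[0],8)[0].round(1), "diam", r[1]*np.linalg.norm(atz(C[n],r[0],8)[0]-C[n]["eye"])/KD(C[n])[0][0,0])
    if len(o)==2: X,e=tri(o); print("  BOARD",k,X.round(1),e)
H={"a":36,"b":44,"c":52,"d":60}
for k in T:
    o=[]
    for n,p in zip(C,T[k]):
        im=I[n]; U=6;w=24;x,y=p
        g=cv2.resize(im[y-w:y+w,x-w:x+w],None,fx=U,fy=U,interpolation=cv2.INTER_CUBIC).astype(int)
        m=(g[:,:,2]>150)&(g.min(2)>105) | ((g[:,:,2]>150)&(g[:,:,2]>g[:,:,1]+15))
        r=blob(m,(w*U,w*U),40)
        if r is None or r[1] is None: print(k,n,"none"); continue
        c=(np.array(r[1][0])+.5)/U-.5+[x-w,y-w]
        P=atz(C[n],c,H[k])[0]
        print(k,n,c.round(1),"at top z",P.round(1),"diam",(np.array(r[1][1])/U*np.linalg.norm(P-C[n]["eye"])/KD(C[n])[0][0,0]).round(1))
        o.append((C[n],c))
    if len(o)==2: X,e=tri(o); print("  CAN",k,X.round(1),e)
E
```

```text
a scene None
a top (array([499.59292857, 252.1513176 ]), array([15.21411514, 16.37956874]))
  z8: [ 508.4 -307.2    8. ] diam [29.64673003 31.9177716 ]
b scene (array([237.27197774, 241.13044993]), array([11.95180003, 18.1432368 ]))
  z8: [ 623.  -160.5    8. ] diam [23.82834701 36.17223692]
b top (array([421.48189163, 186.88274638]), array([18.89402771, 19.94506582]))
  z8: [ 626.2 -159.7    8. ] diam [36.69228198 38.73340244]
  BOARD b [ 624.8 -158.8   10.5] [0.7, 0.7]
c scene None
c top (array([487.85731125, 334.84383774]), array([25.56616974, 27.4087677 ]))
  z8: [ 355.5 -285.2    8. ] diam [48.78228481 52.29810824]
d scene (array([298.75822194, 206.35625458]), array([15.57987976, 25.52450816]))
  z8: [ 459.3 -166.7    8. ] diam [33.3812441  54.68847323]
d top (array([422.72399521, 272.09021505]), array([30.18438975, 31.23147329]))
  z8: [ 462.5 -165.9    8. ] diam [56.83503778 58.80662087]
  BOARD d [ 461.6 -165.    10.4] [0.7, 0.7]
a scene [284.3 286.2] at top z [644.9  15.7  36. ] diam [10.6 15.9]
a top [329.9 165.8] at top z [648.8  16.8  36. ] diam [16.8 17.2]
  CAN a [647.2  17.4  39.2] [0.8, 0.8]
b scene [432.1 272.4] at top z [431.4 166.4  44. ] diam [17.3 26.3]
b top [239.2 273.6] at top z [435.1 167.2  44. ] diam [26.3 27.1]
  CAN b [434.4 167.3  46.8] [0.7, 0.7]
c scene [470.7 338.6] at top z [506.5 302.2  52. ] diam [27.2 38.2]
c top [166.7 227.4] at top z [510.1 303.   52. ] diam [35.2 38. ]
  CAN c [509.2 302.7  54.9] [0.6, 0.6]
d scene [350.8 313.7] at top z [616.5 148.6  60. ] diam [33.9 44.2]
d top [256.8 172.8] at top z [619.4 149.1  60. ] diam [43.7 46.4]
  CAN d [618.3 149.3  62.3] [0.7, 0.7]
```

```bash
python3 - <<'E'
from h import *
s=monitor.state(); c=eyes.calibration("wrist")
Rt=R.from_rotvec(s["orientation"]); Rc=R.from_rotvec(c["orientation"])
print("tool x",Rt.as_matrix()[:,0].round(2),"y",Rt.as_matrix()[:,1].round(2))
print("cam in tool",Rt.inv().apply(c["eye"]-s["eef_pos"]).round(1), "axis",Rt.inv().apply(Rc.apply([0,0,-1])).round(3),"right",Rt.inv().apply(Rc.apply([1,0,0])).round(3))
for z in [0,-6,-13,-19]:
    print(z,proj(c,s["eef_pos"]+Rt.apply([[-42.5,0,z],[42.5,0,z],[0,0,z]])).round())
def rot(yaw): # tool x at angle yaw, z down
    x=np.array([np.cos(yaw),np.sin(yaw),0]); z=np.array([0,0,-1.]); return R.from_matrix(np.c_[x,np.cross(z,x),z]).as_rotvec()
cans={"a":(647,17,62),"b":(434,167,70),"c":(509,303,78),"d":(618,149,86),"A":(508,-307,80),"B":(625,-159,80),"C":(355,-285,80),"D":(461,-165,80)}
for k,p in cans.items():
    for yd in range(-180,180,30):
        r=bot.ik([p[0],p[1],200],rot(np.radians(yd)))
        if r is not None: print(k,yd,np.round(r,2))
E
```

```text
tool x [-0.32 -0.95 -0.  ] y [-0.95  0.32  0.  ]
cam in tool [   0.9  -72.4 -142.3] axis [0.    0.287 0.958] right [ 1. -0. -0.]
0 [[212. 316.]
 [438. 316.]
 [325. 316.]]
-6 [[207. 324.]
 [442. 324.]
 [325. 324.]]
-13 [[202. 333.]
 [448. 333.]
 [325. 333.]]
-19 [[197. 342.]
 [453. 342.]
 [325. 342.]]
a -180 [ 0.33  0.33 -0.1   0.   -1.14 -0.33]
a -150 [ 0.33  0.33 -0.1   0.   -1.14  0.2 ]
a -120 [ 0.33  0.33 -0.1   0.   -1.14  0.72]
a -90 [ 0.33  0.33 -0.1   0.   -1.14  1.24]
a -60 [ 0.33  0.33 -0.1   0.   -1.14  1.77]
a -30 [ 0.33  0.33 -0.1   0.   -1.14  2.29]
a 0 [ 0.33  0.33 -0.1   0.   -1.14  2.81]
a 30 [ 0.33  0.33 -0.1   0.   -1.14 -2.95]
a 60 [ 0.33  0.33 -0.1  -0.   -1.14 -2.42]
a 90 [ 0.33  0.33 -0.1   0.   -1.14 -1.9 ]
a 120 [ 0.33  0.33 -0.1   0.   -1.14 -1.37]
a 150 [ 0.33  0.33 -0.1   0.   -1.14 -0.85]
b -180 [ 0.79  0.03 -0.48  0.   -1.06 -0.79]
b -150 [ 0.79  0.03 -0.48 -0.   -1.06 -0.27]
b -120 [ 0.79  0.03 -0.48  0.   -1.06  0.25]
b -90 [ 0.79  0.03 -0.48  0.   -1.06  0.78]
b -60 [ 0.79  0.03 -0.48  0.   -1.06  1.3 ]
b -30 [ 0.79  0.03 -0.48  0.   -1.06  1.83]
b 0 [
[... 2582 characters left out ...]
C 30 [-0.24  0.01 -0.5   0.   -1.06 -2.38]
C 60 [-0.24  0.01 -0.5  -0.   -1.06 -1.85]
C 90 [-0.24  0.01 -0.5   0.   -1.06 -1.33]
C 120 [-0.24  0.01 -0.5   0.   -1.06 -0.81]
C 150 [-0.24  0.01 -0.5   0.   -1.06 -0.28]
D -180 [ 0.06  0.08 -0.43  0.   -1.06 -0.06]
D -150 [ 0.06  0.08 -0.43  0.   -1.06  0.46]
D -120 [ 0.06  0.08 -0.43  0.   -1.06  0.99]
D -90 [ 0.06  0.08 -0.43  0.   -1.06  1.51]
D -60 [ 0.06  0.08 -0.43 -0.   -1.06  2.04]
D -30 [ 0.06  0.08 -0.43  0.   -1.06  2.56]
D 30 [ 0.06  0.08 -0.43  0.   -1.06 -2.68]
D 60 [ 0.06  0.08 -0.43 -0.   -1.06 -2.15]
D 90 [ 0.06  0.08 -0.43  0.   -1.06 -1.63]
D 120 [ 0.06  0.08 -0.43  0.   -1.06 -1.11]
D 150 [ 0.06  0.08 -0.43  0.   -1.06 -0.58]
```

Projecting the TCP into the wrist picture shows the open fingertips about 13 mm behind it, so the TCP is the shut-finger end and closing won't go any deeper. Next I'll measure from the wrist, with two places for the cans and two for the boards.

```bash
cat >> h.py <<'E'
def rot(yd):
    yaw=np.radians(yd); x=np.array([np.cos(yaw),np.sin(yaw),0]); z=np.array([0,0,-1.]); return R.from_matrix(np.c_[x,np.cross(z,x),z]).as_rotvec()
E
python3 - <<'E'
from h import *
import pickle
out=[]
for i,(p,yd) in enumerate([((540,170,300),-90),((590,110,330),180-30),((480,-240,300),150),((480,-220,330),-90)]):
    bot.goto(p,rot(yd)); bot.sleep(0.2)
    c=eyes.calibration("wrist"); im=eyes.capture("wrist")[:,:,::-1]
    cv2.imwrite(f"pics/w{i}.png",im); out.append((c,im.copy())); print(monitor.state()["time_s"],monitor.state()["eef_pos"].round(1))
pickle.dump(out,open("w.pkl","wb"))
ims=[cv2.resize(o[1],(400,300)) for o in out]
cv2.imwrite("pics/wall.png",np.vstack([np.hstack(ims[:2]),np.hstack(ims[2:])]))
cans={"a":(647,17,36),"b":(434,167,44),"c":(509,303,52),"d":(618,149,60),"A":(508,-307,8),"B":(625,-159,8),"C":(355,-285,8),"D":(461,-165,8)}
for c,_ in out: print({k:tuple(proj(c,v)[0].round().astype(int).tolist()) for k,v in cans.items()})
E
```

```text
2.9667 [539.9 170.5 299.8]
4.925 [589.9 110.1 330. ]
6.55 [ 480.5 -239.3  299.9]
8.5833 [ 480. -220.  330.]
{'a': (496, 75), 'b': (330, 294), 'c': (189, 226), 'd': (352, 107), 'A': (767, 217), 'B': (658, 103), 'C': (710, 343), 'D': (630, 258)}
{'a': (232, 137), 'b': (488, 162), 'c': (478, 305), 'd': (322, 238), 'A': (168, -277), 'B': (158, -36), 'C': (334, -363), 'D': (299, -143)}
{'a': (313, 447), 'b': (530, 467), 'c': (517, 567), 'd': (388, 529), 'A': (270, 144), 'B': (252, 312), 'C': (415, 84), 'D': (377, 239)}
{'a': (75, 11), 'b': (-34, 231), 'c': (-186, 162), 'd': (-76, 42), 'A': (406, 157), 'B': (267, 40), 'C': (381, 286), 'D': (278, 199)}
```

View pics/wall.png

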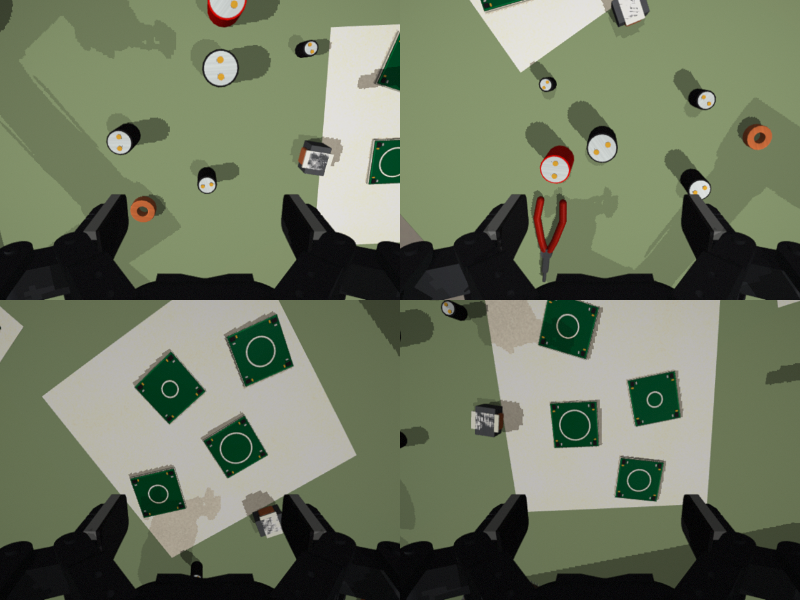

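The wrist views show all four cans (pictures 0 and 1) and all four boards (pictures 2 and 3) within 1–2 px of the predictions; the transformer and choke are undisturbed. Now I'll refine.

```bash
cat > fit.py <<'E'
from meas import *
def fitring(im,p,w):
    U=4; x,y=np.round(p).astype(int)
    if not(w<=x<640-w and w<=y<480-w): return None
    g=cv2.resize(im[y-w:y+w,x-w:x+w],None,fx=U,fy=U,interpolation=cv2.INTER_CUBIC).astype(int)
    m=(g[:,:,2]-g[:,:,1]>-25)&(g[:,:,2]>g[:,:,2].min()+60)
    n,l,s,cen=cv2.connectedComponentsWithStats(m.astype(np.uint8)); c0=w*U;best=None
    for i in range(1,n):
        bx,by,bw,bh,a=s[i]
        if bx<=0 or by<=0 or bx+bw>=2*c0 or by+bh>=2*c0: continue
        if bx<c0<bx+bw and by<c0<by+bh and (best is None or a>s[best,4]): best=i
    if best is None: return None
    cs,h=cv2.findContours((l==best).astype(np.uint8),cv2.RETR_CCOMP,cv2.CHAIN_APPROX_NONE)
    e=cv2.fitEllipse(max([c for c,hh in zip(cs,h[0]) if hh[3]<0],key=len))
    inn=[c for c,hh in zip(cs,h[0]) if hh[3]>=0]
    ei=cv2.fitEllipse(max(inn,key=len)) if inn else e
    c=(np.array(ei[0])+.5)/U-.5+[x-w,y-w]
    return c,np.array(ei[1])/U
def fittop(im,p,w):
    U=4; x,y=np.round(p).astype(int)
    if not(w<=x<640-w and w<=y<480-w): return None
    g=cv2.resize(im[y-w:y+w,x-w:x+w],None,fx=U,fy=U,interpolation=cv2.INTER_CUBIC).astype(int)
    m=(g[:,:,2]>150)&((g.min(2)>0.75*g.max(2))|(g[:,:,2]>g[:,:,1]+15))
    r=blob(m,(w*U,w*U),12*U)
    if r is None or r[1] is None: return None
    return (np.array(r[1][0])+.5)/U-.5+[x-w,y-w],np.array(r[1][1])/U
E
python3 - <<'E'
from fit import *
import pickle
from scipy.optimize import least_squares
W=pickle.load(open("w.pkl","rb"))
cam=[(eyes.calibration(n),cv2.imread(f"pics/{n}0.png")) for n in ["scene","top"]]+W
G={"a":(647,17,36),"b":(434,167,44),"c":(509,303,52),"d":(618,149,60),"A":(508,-307,8),"B":(625,-159,8),"C":(355,-285,8),"D":(461,-165,8)}
rad=dict(a=12,b=16.5,c=21,d=26,A=12,B=16.5,C=21,D=26)
obs={}
for k,v in G.items():
    o=[]
    for i,(c,im) in enumerate(cam):
        p=proj(c,v)[0]; dist=np.linalg.norm(np.array(v)-c["eye"]); pr=rad[k]*KD(c)[0][0,0]/dist
        r=(fitring if k.isupper() else fittop)(im,p,int(pr*1.35+5))
        if r is None: continue
        if k=="c" and i==3: continue
        dd=r[1]*dist/KD(c)[0][0,0]
        print(k,i,(r[0]-p).round(1),"diam",dd.round(1)); 
        if dd.max()<rad[k]*2*0.68 or np.hypot(*(r[0]-p))>9: continue
        o.append((i,c,r[0]))
    obs[k]=o
    print("  ",k,"all",*tri([(c,p) for _,c,p in o]),"wrist",*tri([(c,p) for i,c,p in o if i>=2]), "fixed",*tri([(c,p) for i,c,p in o if i<2]))
pickle.dump(obs,open("obs.pkl","wb"))
E
```

```text
a 0 [ -5.6 -13. ] diam [22.1 85.1]
a 1 [ 0.2 -0.9] diam [16.4 17.2]
a 2 [1.2 1.8] diam [19.5 22. ]
a 3 [ 0.6 -1.9] diam [18.2 19.7]
a 4 [ 0.1 -6.3] diam [0.8 1.4]
   a all [645.49546133  16.77278167  40.92182379] [1.5, 0.8, 1.3] wrist [645.46536678  15.74912242  36.01542808] [0.0, 0.0] fixed [ 276.73522973   10.23548913 1156.25573097] [0.0]
b 0 [ 0.7 -0.9] diam [17.  26.1]
b 1 [-0.1 -0.6] diam [26.3 27. ]
b 2 [0.8 1.4] diam [24.8 26.8]
b 3 [ 1.3 -1.6] diam [27.6 30.7]
   b all [433.54752913 166.48930075  46.21348961] [1.0, 1.3, 0.4, 1.2] wrist [432.20100151 166.16308765  43.74044849] [0.1, 0.1] fixed [434.33344065 167.32785717  46.79984915] [0.7, 0.7]
c 0 [ 0.6 -1.2] diam [27.  37.9]
c 1 [ 0.1 -0.6] diam [35.1 37.8]
c 2 [1.5 1.5] diam [35.  38.6]
   c all [508.62530617 302.04424598  54.32022672] [0.9, 0.9, 1.2] wrist [605.20251272 178.60982041 416.58958932] [0.0] fixed [509.1636696  302.64231109  54.89848763] [0.6, 0.6]
d 0 [ 0.5 -0.6] diam [33.7 44.3]
d 1 [ 0.  -0.8] diam [43.5 46.4]
d 2 [1.1 1.4] diam [47.9 50.2]
d 3 [ 0.9 -1.8] diam [44.  45.7]
   d all [617.22247036 148.42222356 
[... 754 characters left out ...]
77568393 -158.75636981   10.74689661] [0.7, 0.7]
C 0 [ 1.1 -0.6] diam [24.6 43.9]
C 1 [ 0.3 -0.2] diam [42.9 45.4]
C 4 [ 1.8 -2.6] diam [43.8 47.5]
C 5 [0.7 1.8] diam [37.7 41.4]
   C all [ 353.37668154 -285.36020961    9.14053809] [1.6, 2.0, 1.2, 0.5] wrist [ 352.06532562 -286.19957392    6.46188476] [0.0, 0.0] fixed [ 354.38436885 -283.68954387   10.48484432] [1.4, 1.4]
D 0 [ 0.  -0.8] diam [30.7 49.8]
D 1 [ 0.6 -0.8] diam [51.4 53.6]
D 4 [ 0.3 -2.2] diam [48.7 51.4]
D 5 [1.5 0.9] diam [49.9 51.8]
   D all [ 460.51259124 -166.46646881    9.03404724] [0.7, 2.0, 1.3, 0.4] wrist [ 459.62051133 -166.42855051    6.20306187] [0.0, 0.0] fixed [ 461.68454372 -165.00409314   10.84615616] [0.7, 0.7]
```

The wrist pairs agree to 0.2 mm in both yaws. Their heights match the text: can tops at 36, 44 and 59 mm, boards at 6–8 mm. The fixed cameras differ by 2–3 mm, so I'll use the wrist values. Can c needs a second wrist view, which I'll take on approach. Starting with d.

```bash
cat > pp.py <<'E'
from fit import *
CAN={"a":(645.5,15.7),"b":(432.2,166.2),"c":(507,302),"d":(616.6,148.1)}
BRD={"a":(505.5,-307.9),"b":(623.1,-160.5),"c":(352.1,-286.2),"d":(459.6,-166.4)}
HH=dict(a=36,b=44,c=52,d=60); GR=dict(a=5,b=8,c=10,d=12); rad=dict(a=12,b=16.5,c=21,d=26)
def st(m=""):
    s=monitor.state(); print(m,"t",round(s["time_s"],2),s["eef_pos"].round(1),"op",round(s["opening"],3),"F",s["wrist_force"].round(1)); return s
def look(k,g,tag,z,top=True,ry=1.35):
    c=eyes.calibration("wrist"); im=eyes.capture("wrist")[:,:,::-1].copy(); cv2.imwrite(f"pics/{tag}.png",im)
    v=np.array([*g,z],float); p=proj(c,v)[0]; d=np.linalg.norm(v-c["eye"])
    r=(fittop if top else fitring)(im,p,int(rad[k]*KD(c)[0][0,0]/d*ry+5))
    if r is None: print("no fit",p.round()); return None
    X=atz(c,r[0],z)[0]; print("look",k,X.round(1),"diam",(r[1]*d/KD(c)[0][0,0]).round(1)); return c,r[0],X
def pick(k,xy,yd=-90,zup=230):
    bot.line_to([*xy,HH[k]+60]) if 0 else None
    print("stop",bot.line_to([*xy,GR[k]],v=110,force_limit=15)); st("down")
    bot.gripper_close(); st("closed")
    bot.line_to([*xy,zup],v=150); bot.sleep(0.1); st("up")
def place(k,xy,yd=-90,zup=230):
    bot.goto([*xy,zup],rot(yd)); st("over")
    bot.line_to([*xy,8+GR[k]+12],v=150)
    print("stop",bot.line_to([*xy,8+GR[k]-2],v=20,force_limit=6)); st("set")
    bot.let_go(); bot.sleep(0.2); st("open")
    bot.line_to([*xy,zup],v=150); st("clear")
E
python3 - <<'E'
from pp import *
bot.goto([*CAN["d"],230],rot(-90)); bot.sleep(.2); st()
r=look("d",CAN["d"],"d_pre",60)
if r and np.hypot(*(r[2][:2]-CAN["d"]))<3:
    pick("d",CAN["d"])
    cv2.imwrite("pics/d_held.png",eyes.capture("wrist")[:,:,::-1])
E
```

```text
t 10.28 [616.8 147.1 230.6] op 1.001 F [ 0.2 -0.2  0.5]
look d [616.9 148.   60. ] diam [44.9 46. ]
stop False
down t 12.47 [616.9 148.3  12.6] op 0.999 F [ 1.4 -0.1  0.4]
closed t 12.88 [616.9 148.3  12.6] op 0.594 F [-1.1  0.2  4.5]
up t 14.58 [616.3 148.  229. ] op 0.599 F [-0.1  0.  -0.9]
```

View pics/d_held.png

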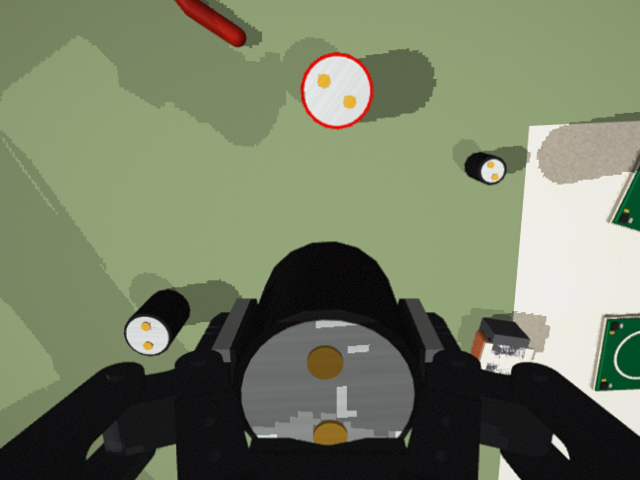

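Can d is held upright and centred between the pads, with its top ellipse at about (328,382). The opening of 0.594 corresponds to about 51 mm. Placing it now.

```bash
python3 - <<'E'
from pp import *
place("d",BRD["d"])
look("d",BRD["d"],"d_placed",68)
E
```

```text
over t 15.96 [ 460.4 -165.9  230.1] op 0.594 F [ 0.   0.6 -0.8]
stop True
set t 18.0 [ 459.5 -166.4   20.5] op 0.593 F [-1.6  1.4  6. ]
open t 18.64 [ 459.  -166.4   20.1] op 1.004 F [-0.7 -0.2 -0.4]
clear t 20.19 [ 459.1 -166.3  229.2] op 0.998 F [-0.5  0.8 -0.6]
look d [ 459.7 -167.    68. ] diam [44.1 45.4]
```

View pics/d_placed.png

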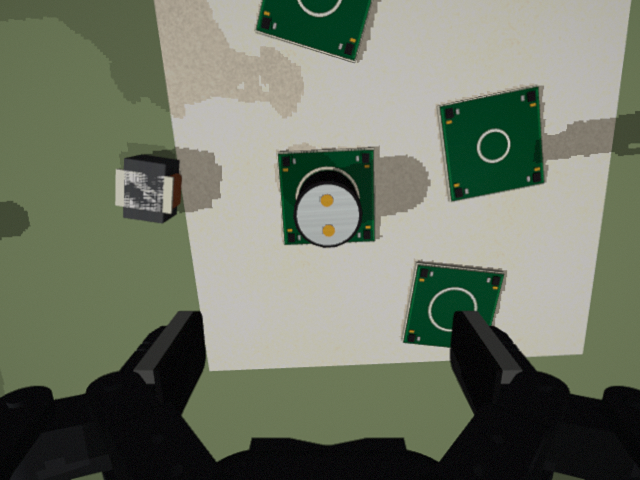

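Can d stands centred within its circle, top at (328,216), measured 0.6 mm off. Next is c: a second wrist view first, then pick and place.

```bash
python3 - <<'E'
from pp import *
bot.goto([507,302,250],rot(-90)); bot.sleep(.2)
r1=look("c",CAN["c"],"c_pre",52)
bot.goto([470,270,250],rot(180)); bot.sleep(.2)
r2=look("c",CAN["c"],"c_pre2",52)
X,e=tri([r1[:2],r2[:2]]); print("c",X.round(1),e)
if abs(X[2]-52)<4 and np.hypot(*(X[:2]-CAN["c"]))<5:
    xy=X[:2]
    bot.goto([*xy,230],rot(-90)); pick("c",xy)
    cv2.imwrite("pics/c_held.png",eyes.capture("wrist")[:,:,::-1])
    if monitor.state()["opening"]>0.4: 
        place("c",BRD["c"]); look("c",BRD["c"],"c_placed",60)
E
```

```text
look c [507.6 301.5  52. ] diam [35.4 36. ]
look c [507.3 301.4  52. ] diam [34.3 36.1]
c [507.4 301.6  51.4] [0.0, 0.0]
stop False
down t 27.43 [507.7 301.8  10.5] op 1.002 F [ 0.9 -0.3  0.2]
closed t 27.92 [507.6 301.7  10.4] op 0.474 F [-0.8 -0.3  5.2]
up t 29.63 [507.1 301.3 229.1] op 0.476 F [-0.5 -0.4 -2. ]
over t 31.86 [ 352.7 -285.9  230. ] op 0.478 F [ 0.3  0.1 -1.7]
stop True
set t 33.92 [ 352.  -286.2   18.4] op 0.481 F [-0.5  1.2  7.4]
open t 34.63 [ 351.5 -286.    18. ] op 1.0 F [ 0.7 -0.   0.4]
clear t 36.2 [ 351.7 -286.   229.2] op 0.997 F [-0.7  0.4 -0.6]
look c [ 352.2 -286.8   60. ] diam [34.6 35.5]
```

View pics/c_placed.png

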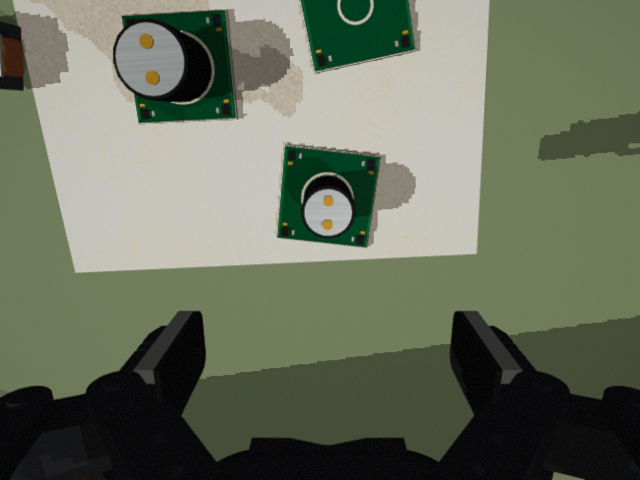

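Can c is upright on its board, top at (328,213), 0.6 mm off; d is still fine. Next are b and a.

```bash
python3 - <<'E'
from pp import *
bot.goto([*CAN["b"],230],rot(-90)); bot.sleep(.2)
r=look("b",CAN["b"],"b_pre",44)
if r and np.hypot(*(r[2][:2]-CAN["b"]))<3:
    pick("b",CAN["b"])
    cv2.imwrite("pics/b_held.png",eyes.capture("wrist")[:,:,::-1])
    if monitor.state()["opening"]>0.3: 
        place("b",BRD["b"]); look("b",BRD["b"],"b_placed",52)
E
```

```text
look b [432.5 166.1  44. ] diam [26.4 26.9]
stop False
down t 40.35 [432.4 166.4   8.4] op 1.0 F [-0.6  0.1 -0.7]
closed t 40.89 [432.3 166.2   8.3] op 0.373 F [-1.6 -0.4  4.4]
up t 42.62 [431.9 166.  229.3] op 0.373 F [ 0.6 -0.4 -0.2]
over t 44.08 [ 623.  -159.5  230.2] op 0.371 F [ 0.2 -0.3  0.8]
stop True
set t 46.16 [ 623.  -160.5   16.4] op 0.371 F [-0.8  0.3  4.7]
open t 46.93 [ 622.3 -160.5   15.8] op 1.003 F [ 0.1 -0.2  0.1]
clear t 48.51 [ 622.6 -160.4  228.9] op 0.998 F [-0.8  0.2 -0.3]
look b [ 623.3 -161.2   52. ] diam [25.8 26.5]
```

View pics/b_placed.png

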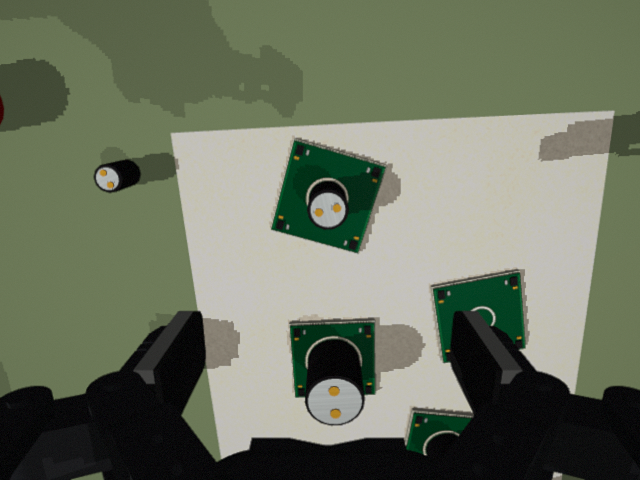

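Can b stands on its board at (328,210), 0.7 mm off. Last is a.

```bash
python3 - <<'E'
from pp import *
bot.goto([*CAN["a"],230],rot(-90)); bot.sleep(.2)
r=look("a",CAN["a"],"a_pre",36)
if r and np.hypot(*(r[2][:2]-CAN["a"]))<3:
    pick("a",CAN["a"])
    cv2.imwrite("pics/a_held.png",eyes.capture("wrist")[:,:,::-1])
    if monitor.state()["opening"]>0.2: 
        place("a",BRD["a"]); look("a",BRD["a"],"a_placed",44)
E
```

```text
look a [645.5  15.7  36. ] diam [17.3 17.7]
stop False
down t 51.74 [645.9  15.8   5.6] op 0.999 F [-0.1 -0.5 -0.1]
closed t 52.34 [645.7  15.7   5.3] op 0.264 F [-0.5 -0.   3. ]
up t 54.09 [645.2  15.6 229. ] op 0.264 F [ 0.4 -0.2 -0.1]
over t 55.47 [ 506.1 -307.3  230. ] op 0.262 F [ 0.5  0.5 -1.2]
stop True
set t 57.57 [ 505.4 -307.9   13.2] op 0.263 F [-1.6  0.9  5.6]
open t 58.4 [ 504.9 -307.7   12.8] op 0.996 F [-0.3  0.8  1.1]
clear t 60.0 [ 505.1 -307.7  229. ] op 0.999 F [-0.2  0.8 -0.2]
look a [ 505.4 -308.4   44. ] diam [16.9 17.4]
```

View pics/a_placed.png

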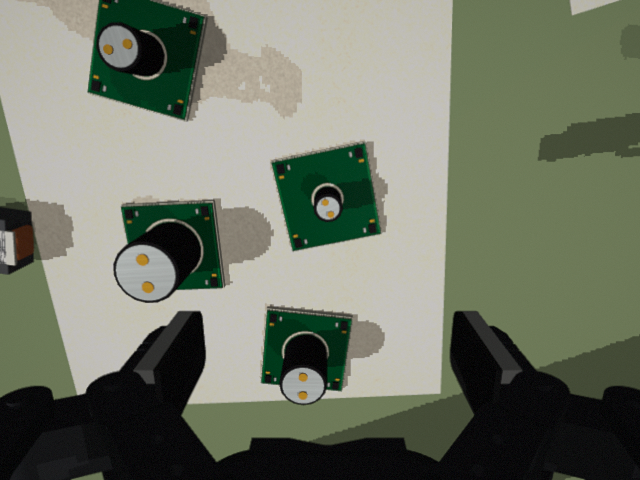

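Can a stands centred on its circle at (328,205), 0.5 mm off. Now a final check from the fixed cameras before handing in.

```bash
python3 - <<'E'
from pp import *
bot.goto([560,100,330],rot(-90)); bot.sleep(.3)
for n in ["scene","top"]:
    c=eyes.calibration(n); a=cv2.imread(f"pics/{n}0.png"); b=eyes.capture(n)[:,:,::-1].copy(); cv2.imwrite(f"pics/{n}_end.png",b)
    for t in ["transformer_mid","choke_mid"]:
        r=eyes.place_of(t,n)[:1]; print(n,t,[(np.round(q["centre"],1),round(q["conf"],2)) for q in r])
    for k in "abcd":
        v=np.array([*BRD[k],8+HH[k]]); p=proj(c,v)[0]; w=int(rad[k]*KD(c)[0][0,0]/np.linalg.norm(v-c["eye"])*1.35+5)
        r=fittop(b,p,w)
        if r: print(n,k,(atz(c,r[0],v[2])[0]-v).round(1))
E
```

```text
scene transformer_mid []
scene choke_mid [(array([500.4, 303.2]), 0.73)]
scene a [ -5.8 -11.5   0. ]
scene b [-12.9 -21.6   0. ]
scene c [-1.7 -2.3  0. ]
scene d [-0.9 -1.   0. ]
top transformer_mid [(array([342.8, 264.3]), 0.66)]
top choke_mid [(array([173.5, 307.5]), 0.72)]
top a [2.6 0.1 0. ]
top b [9.1 7.8 0. ]
top c [2.5 0.  0. ]
top d [2.3 0.1 0. ]
```

```bash
python3 -c "
import cv2,numpy as np
a=cv2.imread('pics/scene_end.png');b=cv2.imread('pics/top_end.png')
cv2.imwrite('pics/end.png',np.hstack([a[100:400,120:520],b[120:420,180:580]]))"
```

```text
(no output)
```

View pics/end.png

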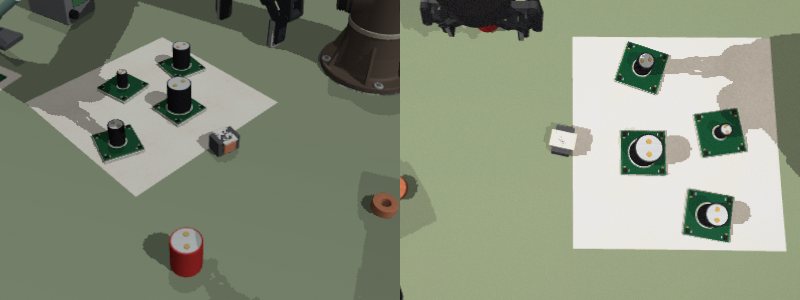

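In the end picture all four cans are upright on their boards, and the transformer and choke are in place. The fixed-camera fits for a and b fall on tops lying partly in shadow and look wrong, so I'll check those two again with the wrist camera.

```bash
python3 - <<'E'
from pp import *
bot.goto([540,-190,330],rot(-90)); bot.sleep(.3)
for k in "abcd": look(k,BRD[k],"fin_"+k,8+HH[k])
bot.goto([540,-50,350],rot(-90)); bot.sleep(.3)
for k in "bd": look(k,BRD[k],"fin2_"+k,8+HH[k])
st()
E
```

```text
look a [ 505.3 -308.5   44. ] diam [16.5 18. ]
look b [ 623.2 -161.1   52. ] diam [27.4 28.4]
look c [ 351.8 -286.9   60. ] diam [31.9 36.9]
look d [ 459.5 -167.    68. ] diam [42.1 45. ]
look b [ 623.2 -161.1   52. ] diam [27.7 30.2]
look d [ 459.5 -167.    68. ] diam [43.2 47.5]
 t 64.85 [540.  -50.6 349.8] op 1.001 F [ 0.1 -0.5  0.2]
```

View pics/fin_a.png

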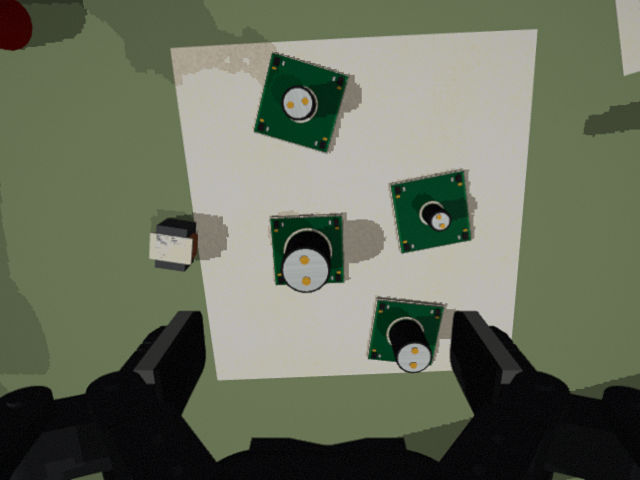

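The wrist view shows a (440,219), b (298,103), c (413,352) and d (306,270) upright and within 1 mm of their circles. The transformer at (174,244) is untouched.

```bash
python3 -c "
from station import order
order.job_done()"
```

```text
the job is handed in; nothing more can be done
```

I placed all four black capacitors (d, c, b, then a), each on the board whose circle matches it, and handed the job in at about 65 s of the 115 s allowed. No verdict is reported.

- **Position:** the last wrist views put every can axis within 1 mm of its circle's centre. All four stood upright, and the gripper was open and clear of everything.
- **Transformer and choke:** neither showed any movement beyond a few pixels of detector noise. The network missed the transformer in the final scene picture, but found it in the top view, and I could also see it in the scene and wrist pictures.
- **Checks that disagreed:** the fixed cameras differed from the wrist camera by 2–3 mm, with steady offsets, so I used the wrist values. In the final fixed-camera check the scene fits for a and b (13 and 25 mm off) and the top fit for b (12 mm off) were wrong. Those can tops lay partly in shadow, and a fresh wrist look put both a and b within 1 mm.

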